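Pop the breaker hatch and press the reset

ROBOT

A 6-joint arm with a two-finger parallel gripper is mounted at the origin on a cart in front of the work surface, level with it; the furniture and walls round the work are solid. World frame = base frame: x ahead of the robot, y to its left, z up, the work surface at z = 0. Lengths are in m, angles in rad, forces in N, time in s.
With the tool pointing down it reaches from about 0.35 to 0.975 m from the base axis. Payload 4.9 kg.
Tool frame: the origin (TCP) lies at the very end of the fingers, on their centre line; the grasp point (between the pads) lies 19 mm behind it (pinch_z is the distance from the TCP to the grasp point, in m); z points along the fingers, y is the line along which they close (so a half turn about z gives the same grasp; the last joint's range is limited). The gripper opens to 85 mm and grips with 20 to 120 N. Pads are 22 mm wide; open, the fingers measure 114 mm over their backs; the gripper's body (76 mm by 85 mm) begins 54 mm behind the grasp point. The pads swing forward as they close: fully open they stand 13 mm farther back than shut.
Start: joints at [1.148, 0.053, 1.613, -0, 1.476, -0.119], TCP at [0.187, 0.596, 0.231] pointing down, gripper open.
Joint ranges: [-3.01, 3.01], [-1.01, 2.22], [0.06, 2.58], [-1.02, 4.17], [0.09, 2.62], [-3.14, 3.14]. Speed limits (rad/s): [2.57, 2.57, 3.14, 3.14, 3.14, 3.14].

INTERFACE

Orientations are given as a unit quaternion [w, x, y, z].
In Python, from plant import * gives the robot as it stands. The module is installed in compiled form; this text tells all that it offers.
- The arm moves only by the tool play_rows, never from a script. Its arguments are lists of equal length, an entry for each row: "linear": the shift along the world's x, y, z in m, a list of three; "turn": the turn about the world's z in degrees. A call has 1 to 8 rows; each row shifts and turns the commanded pose from where the row before left it; what a row does not reach is not made up. A row lasts 1/8 s, in which the tool goes at most 62.5 mm and 10.7 degrees, less where a joint would pass 70% of its speed; a pose out of reach is approached as far as the arm can. A call is refused whole if a number of a shift passes 0.0625 or a number of a turn 10.7, either way. A call with a gripper value outside its range is refused whole. "hand" is the finger opening in m, from 0 to 0.0854, set as the call begins (left out, the last holds). The fingers move at their own pace and stop on an object; the grip force is fixed at half the most. Time passes only in rows, so rows that do not move let the fingers close. It gives the time, the measured TCP pose, the force, the opening and the grip force at its end, in the units of the state.
- state(): the state, without advancing time (a new reading comes with each control period).
- grab_frame(name): name is "scene" or "side" or "wrist"; returns the picture (384x512x3 uint8, red, green, blue); there is no depth.
- camera_info(name): a dict with "camera_matrix" (3x3 intrinsics, pixels), "distortion" ([k1, k2, p1, p2, k3] as OpenCV has them; the pictures are not rectified), "origin" and "attitude" of the camera in the world; the wrist camera has in their place "mount" (4x4, takes a point from camera to tool coordinates, whose origin is the TCP and whose axes are the flange's). Camera axes: x right, y down, z forward; pixel columns grow to the right and rows downward; lengths in m; the calibration is good to about 2 mm. A picture is of the moment at which its call begins: read the wrist's pose just before it. camera_info takes no time and is no camera call.
- job_done(): hands the job in; it is judged then, once.
Trained networks look in the newest picture that a camera, given by its name, has taken for a name from the list of things; names that differ only in an ending like _2 or _b are one class to them, and where a whole thing is asked for, a point or a joint stands for the part that bears it (a point fixed in the world has none). Each returns a list of dicts, best first, with "p" (0 to 1); they miss things now and then, are a little off and sometimes report something else, mostly with a low value. They report only what shows in the picture. A call takes as long as a camera call.
- trace(camera, thing): "region" (384x512 bool, what is visible of it) and "location" ([column, row] in pixels, amid what is visible of it).
The state is a dict: "time": time; "joint_pos": joint angles; "joint_vel": joint speeds; "joint_efforts": joint torques, N m; "tool_pos": TCP position; "tool_rot": TCP orientation; "contact_force": force on the tool from outside, world axes, zero at the start; "ft_torque": the same for the moment, N m; "gripper_width": opening from 0.0 (shut) to 1.0 (fully open); "grasp_force": force on a finger pad.
Only numpy, scipy, OpenCV 4.12 (cv2) and the standard library are available. Lean on these libraries where they do the work, as an engineer would, in place of code of your own. Each camera call takes 0.05 s, during which the arm holds its last target. There are 200 camera calls.

TASK

The tester's supply has tripped. Press the front edge of the wide hatch down with the fingertips, once and as far as it goes, and let go, so that it springs up and stays standing open; do not push it shut again. Then push the round reset button under it fully down and let it come up; pick nothing up, leave the narrow hatch of the other box and the loose things on the bench alone, and finish clear with the wide hatch still open.

Things in the scene. Friction and masses are not known exactly. Their poses are not given: they have to be found in the camera images.
- breaker_box: grey box screwed to the bench, 150 deep (x) x 160 wide (y) x 70 mm high, with a push-push hatch in its top. Origin at the centre of its underside, z up; its front, with the hatch's free edge, is its own -x side. Hinge 50 mm behind, free edge 50 mm before the centre. This one has the WIDE hatch, 110 wide x 98 mm. It may be the left or the right box.
- battery_box: grey box screwed to the bench, 150 deep (x) x 160 wide (y) x 70 mm high, with a push-push hatch in its top. Origin at the centre of its underside, z up; its front, with the hatch's free edge, is its own -x side. Hinge 50 mm behind, free edge 50 mm before the centre. This one has the NARROW hatch, 60 wide x 98 mm; it stays shut.
- breaker_box_hatch (a joint): wide hatch: about 0.01 = latched shut, flush to 1 mm; negative = pressed in; positive = open, rad. Bottoms at -0.07 (6 mm down at the press ribs); if pressed past -0.05 the latch lets go as it is let up. A spring (3 N at the ribs) makes it follow the finger up and swing back in about 1.5 s to a stop at 1.85 rad (leaning back, free edge 165 mm above the bench). Pushed fully shut again, it latches.
- battery_box_hatch (a joint): narrow hatch, same latch and hinge: about 0.01 = latched shut, flush to 1 mm with the box top; negative = pressed in; positive = open, rad.
- breaker_box_hatch_press (a point): middle of the four raised dark press ribs on the upper face of the wide hatch, 18 mm behind its free edge; the place to press. 70 mm above the bench when shut.
- reset_button (a joint): round metal button, 22 mm across, in a black housing 38 mm across, in the middle of the well (112 wide, 100 deep, floor at 22 mm) under the wide hatch. 0 = up, 0.006 m = fully down; sprung, 5 N fully down. A black latch cover 34 mm wide stands 27 mm before its centre, 58 mm high; two fuse carriers 42 mm to its left and right reach 38 mm above the bench.
- reset_button_top (a point): centre of the reset button's top face, 44 mm above the bench when up; it moves with the button.
- telltale (a joint): thin steel wire, 26 mm long, beside the left end of the wide hatch's hinge: a drag pointer, rad. It stays at 0 until the hatch is about 0.6 rad open, is then carried back by the hatch (to about 1.3 at the full opening) and stays there. It shows that the hatch has been open.
- union_nut: loose hexagonal union nut, 24 x 27 mm, 20 mm high, lying between the two boxes; origin at the centre of its underside
- nozzle: injector nozzle standing upright, 18 mm across, 54 mm high, behind the gap between the two boxes; origin at the centre of its underside
- tape: roll of black tape lying flat, 58 mm across, 19 mm high; origin at the centre of its underside
- grease_tin: round shallow tin, 68 mm across, 34 mm high; origin at the centre of its underside
- screwdriver: black-handled screwdriver lying on the bench, 200 mm long, 31 mm high; origin at the centre of its underside

How it is judged:
On the way, in this order (a step that is already met when the one before it is completed fails the run):
1. the wide hatch is pressed in past its latch point (value of joint breaker_box_hatch below -0.045 rad), for 0.02 s.
2. the wide hatch has popped up and stands open on its own (value of joint breaker_box_hatch above 1.4 rad and contact force between the fingers and breaker_box below 0.2 N), for 0.3 s.
3. the reset button is pushed down (value of joint reset_button above 0.0045 m), for 0.02 s.
At the end, for the whole second after the job is handed in: The wide hatch stands open (more than 1.4 rad) and at rest, the reset button has come up again (less than 2 mm down), the narrow hatch is shut (less than 0.1 rad) (value of joint breaker_box_hatch above 1.4 rad and value of joint reset_button below 0.002 m and value of joint battery_box_hatch below 0.1 rad and velocity of joint breaker_box_hatch between -0.1 and 0.1 rad/s); the robot touches nothing.
It fails at once if the wide hatch is pushed shut again after it has opened (below 0.5 rad) (value of joint telltale above 0.3 rad and value of joint breaker_box_hatch below 0.5 rad).
It fails at once if the narrow hatch is pressed in or opened (value of joint battery_box_hatch above 0.1 rad or value of joint battery_box_hatch below -0.045 rad).
It fails at once if a loose thing on the bench is lifted or moved more than 30 mm (distance of any of union_nut, nozzle, tape, grease_tin, screwdriver from where it was at the start of the episode above 0.03 m).
It also fails if it takes over 43 s, if anything falls off the work surface, if the arm or the gripper's body presses on something with over 40 N, if the wrist force passes 120 N, or if a joint passes its speed limit or range.

## Working session

There is one attempt and no reset: what is moved stays moved. The work goes in short steps, Python scripts to look and compute and a tool call to move; the robot and the scene stay as the last step left them, time stands still between calls to the robot, and variables do not carry over. Pictures are saved under pics/ and viewed, at most 10 in all, crops included, and the job is handed in when it is done.

Besides the shell and the picture viewer there is one more tool, called after "Emit:" as a command line: name --pt "numbers of a row" for each row, then --argument value for the rest. play_rows: Moves the arm, as the interface text tells. Its arguments: {"type":"object","properties":{"linear":{"type":"array","items":{"type":"array","items":{"type":"number"}}},"turn":{"type":"array","items":{"type":"number"}},"hand":{"type":"number"}},"required":["linear","turn"]}

```bash
mkdir -p pics
cat > h.py <<'E'
from plant import *
import numpy as np, cv2
from scipy.spatial.transform import Rotation as R
def cam(n,s=None):
    c=camera_info(n);K=np.array(c["camera_matrix"]);D=np.array(c["distortion"],float)
    if n=="wrist":
        q=s["tool_rot"];T=np.eye(4);T[:3,:3]=R.from_quat([q[1],q[2],q[3],q[0]]).as_matrix();T[:3,3]=s["tool_pos"]
        T=T@np.array(c["mount"]);return K,D,T[:3,3],T[:3,:3]
    a=np.array(c["attitude"],float)
    A=a if a.shape==(3,3) else R.from_quat([a[1],a[2],a[3],a[0]]).as_matrix()
    return K,D,np.array(c["origin"]),A
def onplane(C,px,z):
    K,D,o,A=C
    u=cv2.undistortPoints(np.array(px,float).reshape(-1,1,2),K,D).reshape(-1,2)
    d=np.c_[u,np.ones(len(u))]@A.T
    return o+d*((z-o[2])/d[:,2:3])
def project(C,P):
    K,D,o,A=C
    return cv2.projectPoints((np.atleast_2d(P)-o)@A,np.zeros(3),np.zeros(3),K,D)[0].reshape(-1,2)
def save(n,im): cv2.imwrite("pics/"+n,im[:,:,::-1])
E
python3 - <<'E'
from h import *
print(camera_info("scene"))
s=state();print(s["time"],s["tool_pos"],s["tool_rot"],s["contact_force"])
ims=[]
for n in("scene","side","wrist"):
    im=grab_frame(n);C=cam(n,s);save(n+"0.png",im)
    print(n,C[2].round(3))
    for t,z in(("breaker_box_hatch_press",.07),("breaker_box",.05),("battery_box",.05),("breaker_box_hatch",.07),("battery_box_hatch",.07),("nozzle",.03),("union_nut",.01),("telltale",.08)):
        for r in trace(n,t)[:2]:
            print(" ",t,round(r["p"],2),np.round(r["location"],1),int(r["region"].sum()),onplane(C,r["location"],z)[0].round(3))
E
```

```text
{'camera_matrix': array([[484.38980713,   0.        , 257.62623088],
       [  0.        , 484.38980713, 186.39857413],
       [  0.        ,   0.        ,   1.        ]]), 'distortion': array([0.04029058, 0.        , 0.        , 0.        , 0.        ]), 'origin': array([-0.5071688 , -0.70386387,  1.08016588]), 'attitude': array([-0.3626257 ,  0.77557288, -0.4637666 ,  0.22783734])}
0.0 [0.18672071 0.59580422 0.23007788] [-2.82831591e-04  1.51326281e-01  9.88483343e-01 -9.78903707e-04] [-0.51779724 -0.66095738 -0.74359437]
scene [-0.507 -0.704  1.08 ]
  breaker_box_hatch_press 0.67 [275.7 205.9] 700 [ 0.535 -0.238  0.07 ]
  breaker_box 0.74 [276.2 215.3] 2698 [ 0.517 -0.25   0.05 ]
  battery_box 0.8 [181.  170.3] 2149 [0.564 0.142 0.05 ]
  battery_box 0.41 [329.3 256.3] 256 [ 0.435 -0.459  0.05 ]
  battery_box_hatch 0.63 [180.3 165.6] 300 [0.564 0.143 0.07 ]
  battery_box_hatch 0.62 [362.3 263.7] 292 [ 0.435 -0.554  0.07 ]
  nozzle 0.27 [361.6 263.5] 274 [ 0.472 -0.546  0.03 ]
  union_nut 0.61 [224.4 205.7] 46 [ 0.516 -0.061  0.01 ]
  telltale 0.68 [181.9 171.6] 2175 [0.528 0.111 0.08 ]
  telltale 0.33 [330.1 257.9] 276 [ 0.403 -0.47   0.08 ]
side [0.296 0.617 0.786]
  breaker_box_hatch_press 0.59 [276.3 175.6] 846 [ 0.535 -0.224  0.07 ]
  breaker_box 0.67 [272.2 185.4] 2991 [ 0.54  -0.201  0.05 ]
  breaker_box 0.62 [262.5 231.6] 96 [ 0.511 -0.022  0.05 ]
  battery_box 0.9 [213.  283.4] 5548 [0.567 0.161 0.05 ]
  battery_box 0.26 [315.  134.3] 206 [ 0.481 -0.499  0.05 ]
  breaker_box_hatch 0.7 [277.  172.9] 827 [ 0.537 -0.237  0.07 ]
  battery_box_hatch 0.75 [210.2 275.2] 993 [0.574 0.156 0.07 ]
  nozzle 0.52 [275.3 184.1] 2884 [ 0.54  -0.232  0.03 ]
  nozzle 0.51 [207.9 216.9] 83 [ 0.674 -0.044  0.03 ]
  union_nut 0.44 [264.8 234.6] 67 [ 0.513 -0.049  0.01 ]
wrist [0.116 0.619 0.373]
```

Run:
```python
import cv2,numpy as np
a=[cv2.imread(f"pics/{n}0.png") for n in("scene","wrist")]
cv2.imwrite("pics/a.png",cv2.resize(np.hstack(a),(800,300)))
```

```text
(no output)
```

View pics/scene0.png

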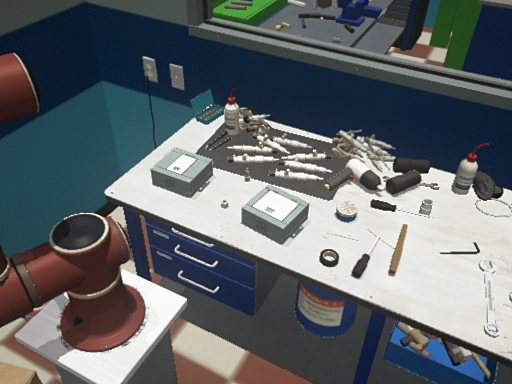

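The scene picture shows the breaker box (wide hatch) as the right box, at about (276,210). The battery box is on the left at (181,170), with the nut between them at (224,204) and the nozzle behind at (248,175). I'll move near the breaker box with the fingers shut.

Emit:
play_rows --pt "0.022 -0.058 0.01" --pt "0.022 -0.058 0.01" --pt "0.022 -0.058 0.01" --pt "0.022 -0.058 0.01" --pt "0.022 -0.058 0.01" --pt "0.022 -0.058 0.01" --pt "0.022 -0.058 0.01" --pt "0.022 -0.058 0" --turn '[0,0,0,0,0,0,0,0]' --hand 0

```text
time: 2.35
tool_pos: [0.3628, 0.1328, 0.3024]
tool_rot: [0.002, 0.151, 0.989, 0.001]
contact_force: [1.4, 0.0, 0.4]
gripper_width: 0.002
grasp_force: 0.0
```

Emit:
play_rows --pt "0.022 -0.058 0" --pt "0.022 -0.058 0" --pt "0.022 -0.058 0" --pt "0.022 -0.058 0" --pt "0.022 -0.058 0" --pt "0.012 -0.058 0" --pt "0 0 0" --pt "0 0 0" --turn '[0,0,0,0,0,0,0,0]'

```text
time: 3.35
tool_pos: [0.484, -0.2134, 0.3008]
tool_rot: [-0.0, 0.152, 0.988, 0.0]
contact_force: [-0.0, 0.9, 0.0]
gripper_width: 0.003
grasp_force: 0.0
```

Run:
```python
from h import *
s=state();print(s["time"],s["tool_pos"],s["tool_rot"],s["contact_force"])
for n in("wrist","side"):
    im=grab_frame(n);C=cam(n,s);save(n+"1.png",im)
    print(n,C[2].round(3),C[3].round(2).tolist())
    for t in("breaker_box_hatch_press","breaker_box"):
        for r in trace(n,t)[:2]:
            print(" ",t,round(r["p"],2),np.round(r["location"],1),int(r["region"].sum()),onplane(C,r["location"],.07)[0].round(3))
            m=r["region"].astype(np.uint8);c=max(cv2.findContours(m,0,2)[0],key=cv2.contourArea)
            q=onplane(C,c.reshape(-1,2),.07)[:,:2].astype(np.float32);print("   ",cv2.minAreaRect(q*1000))
```

```text
3.35 [ 0.48401094 -0.21336427  0.30079956] [-1.98994410e-04  1.51539507e-01  9.88451131e-01  3.14586824e-04] [-0.00526894  0.87132695  0.01191997]
wrist [ 0.413 -0.19   0.443] [[0.3, 0.91, 0.28], [0.95, -0.29, -0.09], [0.0, 0.29, -0.96]]
  breaker_box_hatch_press 0.84 [254.9 201.9] 5221 [ 0.532 -0.229  0.07 ]
    ((540.5346069335938, -231.38766479492188), (110.45866394042969, 97.76802062988281), 82.53540802001953)
  breaker_box 0.9 [256.6 197. ] 11937 [ 0.526 -0.225  0.07 ]
    ((537.0672607421875, -230.5712127685547), (160.90650939941406, 159.56607055664062), 81.13819122314453)
side [0.296 0.617 0.786] [[-0.95, -0.2, 0.26], [-0.33, 0.62, -0.71], [-0.02, -0.76, -0.66]]
  breaker_box_hatch_press 0.88 [274.5 174.2] 884 [ 0.542 -0.229  0.07 ]
    ((539.2050170898438, -231.23046875), (120.67740631103516, 101.22704315185547), 83.28131866455078)
  breaker_box 0.61 [275.  184.1] 3045 [ 0.528 -0.187  0.07 ]
    ((531.5879516601562, -196.9130401611328), (238.129150390625, 179.79977416992188), 82.20018005371094)
```

View pics/wrist1.png

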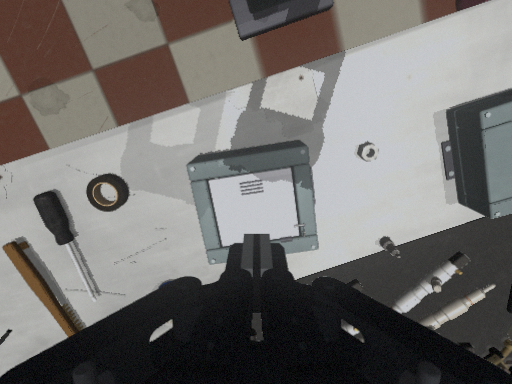

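The wrist view shows the wide hatch with its ribs at about (251,187), on the robot's side, and the button end of the hatch hidden by the fingers. Both cameras agree on a yaw of about -7.5° and a hatch centre at (0.540,-0.231). I'll turn +10° and move over the ribs.

Emit:
play_rows --pt "0.013 -0.007 -0.05" --pt "0.013 -0.007 -0.05" --pt "0 0 -0.05" --pt "0 0 -0.04" --pt "0 0 -0.015" --pt "0 0 0" --pt "0 0 0" --turn '[5,5,0,0,0,0,0]'

```text
time: 4.53
tool_pos: [0.5116, -0.2282, 0.0984]
tool_rot: [0.002, 0.064, 0.998, -0.001]
contact_force: [0.1, 0.7, -0.5]
gripper_width: -0.002
grasp_force: 0.0
```

Run:
```python
from h import *
s=state();print(s["time"],s["tool_pos"],s["contact_force"])
im0=cv2.imread("pics/wrist1.png")
# ribs from earlier wrist picture
s1=dict(tool_pos=[.48401094,-.21336427,.30079956],tool_rot=[-1.9899e-4,.1515395,.98845113,3.1459e-4])
print("ribs",onplane(cam("wrist",s1),[[251,187]],.07))
im=grab_frame("wrist");im2=grab_frame("side");save("w2.png",np.vstack([im[:300],cv2.resize(im2[110:260,180:370],(512,300))]))
```

```text
4.525 [ 0.51159319 -0.22821757  0.09842763] [ 0.14901234  0.68863675 -0.46509689]
ribs [[ 0.51083361 -0.22824812  0.07      ]]
```

View pics/w2.png

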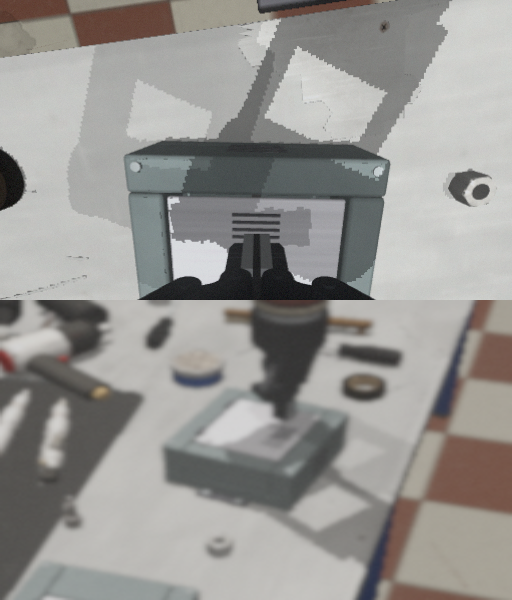

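The fingers are lined up over the ribs, at about (256,228). Now I'll press.

Emit:
play_rows --pt "0 0 -0.015" --pt "0 0 -0.01" --pt "0 0 -0.004" --pt "0 0 -0.003" --pt "0 0 -0.002" --pt "0 0 -0.001" --pt "0 0 0" --turn '[0,0,0,0,0,0,0]'

```text
time: 5.5
tool_pos: [0.51, -0.2275, 0.0635]
tool_rot: [-0.001, 0.064, 0.998, 0.0]
contact_force: [-9.3, 3.3, 16.1]
gripper_width: -0.002
grasp_force: 8.8
```

Force is 16 N at z = 63.5 mm, so the hatch has bottomed. I'll release up and back.

Emit:
play_rows --pt "0 0 0.01" --pt "-0.005 0.001 0.03" --pt "-0.03 0.004 0.05" --pt "-0.04 0.005 0.05" --pt "-0.02 0.003 0.04" --pt "0 0 0.04" --pt "0 0 0" --pt "0 0 0" --turn '[0,0,0,0,0,0,0,0]'

```text
time: 6.5
tool_pos: [0.416, -0.2144, 0.2786]
tool_rot: [-0.0, 0.065, 0.998, 0.0]
contact_force: [-0.9, 0.6, -0.6]
gripper_width: -0.0
grasp_force: 0.0
```

Emit:
play_rows --pt "0 0 0" --pt "0 0 0" --pt "0 0 0" --pt "0 0 0" --pt "0 0 0" --pt "0 0 0" --pt "0 0 0" --pt "0 0 0" --turn '[0,0,0,0,0,0,0,0]'

```text
time: 7.5
tool_pos: [0.4162, -0.2146, 0.2796]
tool_rot: [0.0, 0.065, 0.998, -0.0]
contact_force: [0.6, 0.3, 0.1]
gripper_width: 0.002
grasp_force: 0.0
```

Run:
```python
from h import *
s=state();print(s["time"],s["tool_pos"],s["contact_force"])
ims={}
for n in("wrist","side","scene"):
    im=ims[n]=grab_frame(n);C=cam(n,s)
    for r in trace(n,"reset_button_top")[:2]+trace(n,"reset_button")[:1]:
        print(n,round(r["p"],2),np.round(r["location"],1),int(r["region"].sum()),onplane(C,r["location"],.044)[0].round(4))
save("w3.png",np.vstack([ims["wrist"][:300],cv2.resize(ims["side"][110:260,180:370],(512,300))]))
print("predicted px",project(cam("wrist",s),[[.541,-.2315,.044]]))
```

```text
7.5 [ 0.41622942 -0.21463641  0.27962448] [0.58621552 0.3197975  0.05820406]
wrist 0.19 [254.3 227.2] 8120 [ 0.5053 -0.2283  0.044 ]
scene 0.67 [179.7 169.3] 2134 [0.5729 0.1544 0.044 ]
predicted px [[255.30683798 250.15535661]]
```

View pics/w3.png

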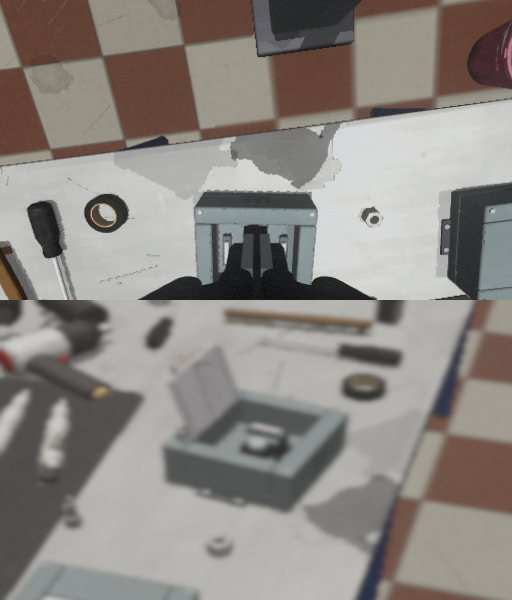

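The hatch stands open, and the button shows at about (263,437) in the side crop. The fingers hide it in the wrist view. I'll shift forward so the wrist camera sees it.

Emit:
play_rows --pt "0.04 -0.005 0.01" --pt "0.04 -0.005 0.01" --pt "0.01 0 0" --pt "0 0 0" --pt "0 0 0" --turn '[0,0,0,0,0]'

```text
time: 8.57
tool_pos: [0.5053, -0.2244, 0.2991]
tool_rot: [-0.0, 0.065, 0.998, 0.0]
contact_force: [0.4, 0.3, -0.2]
gripper_width: -0.002
grasp_force: 0.0
```

Run:
```python
from h import *
s=state();print(s["time"],s["tool_pos"])
ims={}
for n in("wrist","side"):
    im=ims[n]=grab_frame(n);C=cam(n,s)
    for t in("reset_button_top","reset_button"):
      for r in trace(n,t)[:2]:
        print(n,round(r["p"],2),np.round(r["location"],1),int(r["region"].sum()),onplane(C,r["location"],.044)[0].round(4))
    print("pred",project(C,[[.541,-.2315,.044]]))
a=cv2.resize(ims["wrist"][120:270,160:360],(800,600))[:,:,:]
b=cv2.resize(ims["side"][140:215,230:330],(800,600))
save("w4.png",np.hstack([cv2.resize(a,(400,300)),cv2.resize(b,(400,300))]))
```

```text
8.575 [ 0.50533824 -0.22444258  0.29913054]
wrist 0.58 [252.5 185.1] 174 [ 0.5384 -0.2334  0.044 ]
wrist 0.4 [ 43.7 175.1] 1807 [ 0.4871 -0.5185  0.044 ]
wrist 0.61 [253.  187.9] 204 [ 0.5425 -0.2332  0.044 ]
pred [[254.04461502 186.71040484]]
side 0.4 [205.7 215.8] 52 [ 0.6747 -0.034   0.044 ]
pred [[274.99522139 180.55328054]]
```

View pics/w4.png

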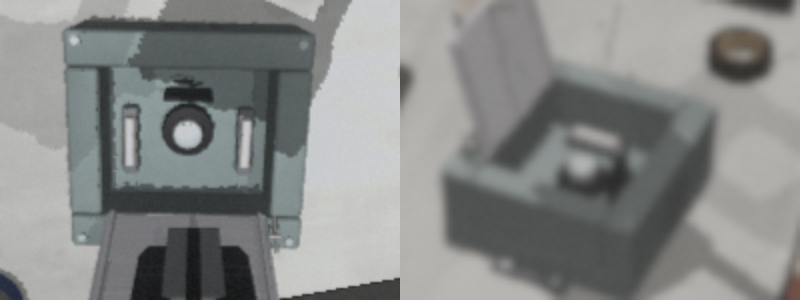

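The button is at crop (187,134), full-picture pixel (253.5,187). That fits the prediction of (254,186.7), so the target is (0.5415,-0.232). The latch cover is on the near side. I'll go down onto the button.

Emit:
play_rows --pt "0.018 -0.004 0" --pt "0.018 -0.004 -0.03" --pt "0 0 -0.05" --pt "0 0 -0.05" --pt "0 0 -0.05" --pt "0 0 -0.04" --pt "0 0 -0.02" --pt "0 0 0" --turn '[0,0,0,0,0,0,0,0]'

```text
time: 9.88
tool_pos: [0.5414, -0.2322, 0.0584]
tool_rot: [-0.001, 0.065, 0.998, 0.001]
contact_force: [-0.1, 0.2, 1.2]
gripper_width: 0.002
grasp_force: 0.0
```

Emit:
play_rows --pt "0 0 -0.01" --pt "0 0 -0.005" --pt "0 0 -0.003" --pt "0 0 -0.002" --pt "0 0 -0.001" --pt "0 0 0" --turn '[0,0,0,0,0,0]'

```text
time: 10.62
tool_pos: [0.5428, -0.233, 0.0393]
tool_rot: [0.001, 0.065, 0.998, -0.0]
contact_force: [0.3, -0.8, 4.1]
gripper_width: 0.0
grasp_force: 2.0
```

Force is 4 N at 4.7 mm down, so the button isn't bottomed yet. I'll press a little further.

Emit:
play_rows --pt "0 0 -0.001" --pt "0 0 -0.001" --pt "0 0 -0.001" --pt "0 0 0" --pt "0 0 0" --turn '[0,0,0,0,0]'

```text
time: 11.25
tool_pos: [0.5429, -0.233, 0.0379]
tool_rot: [0.0, 0.065, 0.998, -0.0]
contact_force: [-5.1, 3.9, 14.1]
gripper_width: 0.0
grasp_force: 7.1
```

Now it has bottomed, at 14 N. I'll retreat straight up, then back.

Emit:
play_rows --pt "0 0 0.02" --pt "0 0 0.05" --pt "0 0 0.06" --pt "0 0 0.06" --pt "0 0 0.05" --pt "-0.04 0 0.01" --pt "-0.05 0 0" --pt "0 0 0" --turn '[0,0,0,0,0,0,0,0]'

```text
time: 12.25
tool_pos: [0.4498, -0.2321, 0.285]
tool_rot: [-0.0, 0.065, 0.998, 0.0]
contact_force: [0.6, 0.0, 1.3]
gripper_width: 0.001
grasp_force: 0.0
```

Emit:
play_rows --pt "0 0 0" --pt "0 0 0" --pt "0 0 0" --pt "0 0 0" --turn '[0,0,0,0]'

```text
time: 12.75
tool_pos: [0.4526, -0.2326, 0.2854]
tool_rot: [-0.0, 0.064, 0.998, 0.0]
contact_force: [-0.4, -0.1, 0.5]
gripper_width: 0.001
grasp_force: 0.0
```

Run:
```python
from h import *
s=state();print(s["time"],s["tool_pos"],s["contact_force"])
save("s5.png",cv2.resize(grab_frame("side")[110:320,160:370],(600,600)))
```

```text
12.75 [ 0.45260546 -0.23257069  0.28538539] [-0.35912882 -0.0620733   0.5329314 ]
```

View pics/s5.png

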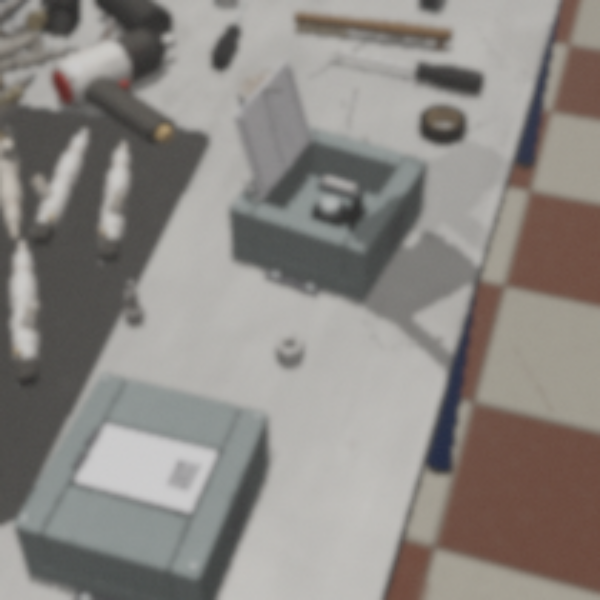

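The wide hatch stands open at (272,130) and the button is up at (333,200). The narrow hatch is shut, the nut and nozzle are undisturbed, and the arm is clear.

```bash
python3 -c "
from plant import *
print(job_done())"
```

```text
the job is handed in; nothing more can be done
None
```

I pressed the wide hatch once and it sprang open and stayed open. I then pushed the reset button fully down and it came back up. The narrow hatch and loose things were not touched, the arm finished clear, and I handed the job in at about 13 s; no verdict came back.

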